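# Change over the trays of a pottery drying stand

### The arm

A 6-joint arm with a two-finger parallel gripper is mounted at the origin on the work surface. World frame = base frame: x ahead of the robot, y to its left, z up, the work surface at z = 0. Lengths are in m, angles in rad, forces in N, time in s.
With the tool pointing down it reaches from about 0.35 to 0.725 m from the base axis. Payload 4.3 kg.
Tool frame: the origin (TCP) lies at the very end of the fingers, on their centre line; the grasp point (between the pads) lies 19 mm behind it; z points along the fingers, x is the direction in which the jaws open and shut, and the axes are right-handed (so a half turn about z gives the same grasp; the last joint's range is limited). The gripper opens to 85 mm and grips with 20 to 120 N. Pads are 22 mm wide; open, the fingers measure 114 mm over their backs; the gripper's body (76 mm by 85 mm) begins 54 mm behind the grasp point. The pads swing forward as they close: fully open they stand 13 mm farther back than shut.
Start: joints at [-0.11, 0.377, 0.081, 1.274, 0, 1.46], TCP at [0.575, 0, 0.231] pointing down, gripper open.
Joint ranges: [-2.72, 2.72], [-0.84, 1.66], [-1.02, 1.22], [-1.77, 2.12], [-1.37, 1.28], [-3.14, 3.14]. Speed limits (rad/s): [2.57, 2.57, 3.14, 3.14, 3.14, 3.14].

### API

Orientations are given as a unit quaternion [x, y, z, w].
In Python, from workcell import ctrl gives the robot as it stands.
- The arm moves only by the tool drive_tool, never from a script. Its argument "steps" is a list that holds one entry, the list of rows, each a list of 4 numbers: the shift along the tool's x, y, z in m, then the turn about the tool's z in rad. In form: [[[tx, ty, tz, spin], ...]]. A call has 1 to 12 rows; each row shifts and turns the pose as measured when the row begins, along the tool's axes as they then stand; what a row does not reach is not made up. A row lasts 1/12 s, in which the tool goes at most 41.7 mm and 7.16 degrees, less where a joint would pass 70% of its speed; a pose out of reach is approached as far as the arm can. A call is refused whole if a number of a shift passes 0.0417 or a number of a turn 0.125, either way. A call with a gripper value outside its range is refused whole. "jaw" is the closure, from -1 (fully open) to 1 (shut), so that 0 is half open, set as the call begins (left out, the last holds). The fingers move at their own pace and stop on an object; "force" is the grip in N (left out, the last holds). Time passes only in rows, so rows that do not move let the fingers close. It gives the time, the measured TCP pose, the force and the opening at its end, in the units of the state.
- ctrl.state(): the state, without advancing time (a new reading comes with each control period).
- ctrl.grab_frame(name): name is "scene" or "side" or "wrist"; returns the picture (480x640x3 uint8, red, green, blue); there is no depth.
- ctrl.camera_params(name): a dict with "K" (3x3 intrinsics, pixels), "R" (3x3) and "t" (3): a world point X has camera coordinates R X + t; the wrist camera has in their place "hand_eye" (4x4, takes a point from camera to tool coordinates, whose origin is the TCP and whose axes are the tool frame's). Camera axes: x right, y down, z forward; pixel columns grow to the right and rows downward; lengths in m; the calibration is good to about 2 mm. A picture is of the moment at which its call begins: read the wrist's pose just before it. camera_params takes no time and is no camera call.
- ctrl.sign_off(): hands the job in, once; it reports no verdict.
Trained networks look in the newest picture that a camera, given by its name, has taken for a name from the list of things; names that differ only in an ending like _2 or _b are one class to them, and where a whole thing is asked for, a point or a joint stands for the part that bears it (a point fixed in the world has none). Each returns a list of dicts, best first, with "p" (0 to 1); they miss things now and then, are a little off and sometimes report something else, mostly with a low value. They report only what shows in the picture. A call takes as long as a camera call. They do not tell look-alikes from the thing itself.
- ctrl.silhouettes(camera, query): "mask" (480x640 bool, what is visible of it) and "rect" ([left, top, width, height] in pixels, round what is visible of it).
- ctrl.pinpoint(camera, query): "point" ([column, row] in pixels: a listed point, or the origin of a listed thing).
The state is a dict: "time": time; "qpos": joint angles; "qvel": joint speeds; "tau": joint torques, N m; "tcp_pos": TCP position; "ee_rot": TCP orientation; "ft_force": force on the tool from outside, world axes, zero at the start; "torque": the same for the moment, N m; "finger_gap": finger opening in m.
Only numpy, scipy, OpenCV 4.12 (cv2) and the standard library are available. Lean on these libraries where they do the work, as an engineer would, in place of code of your own. Each camera call takes 0.05 s, during which the arm holds its last target. There are 200 camera calls.

### The job

On the drying stand three trays slide side by side on runners; only one may be out at a time. First push the tray with the bowl, which has been left standing out, fully home; then hook a fingertip behind the front lip of the tray that carries the owl figure and draw it out to its stop. Leave the jar's tray shut, do not touch or upset the pottery on the trays, disturb nothing else on the table, and finish with the hand clear.

Things in the scene. Friction and masses are not known exactly. Their poses are not given: they have to be found in the camera images.
- owl_lip (a point): Wooden lip across the front of the owl's tray, 10 mm thick (x), 120 wide (y), 42 high; its top is 28 mm above the tray floor. Origin: centre of its underside, 16 mm above the table, 14 mm below the tray floor. +x points back over the tray; the tray draws out along -x, towards the robot. Starts home. 80 mm of clear floor behind it.
- owl_tray (a joint): How far the owl's tray stands out of its runners, m: 0 fully home, 0.11 drawn out to the stop. It slides with about 2 N of friction plus light drag, stays where it is left, and has a hard stop at each end. The tray board is 240 mm long and 120 mm wide.
- bowl_lip (a point): Wooden lip across the front of the bowl's tray, 10 mm thick (x), 120 wide (y), 42 high; its top is 28 mm above the tray floor. Origin: centre of its underside, 16 mm above the table, 14 mm below the tray floor. +x points back over the tray; the tray draws out along -x, towards the robot. The space in front of it (-x) is free; this tray starts 50 to 90 mm out.
- bowl_tray (a joint): How far the bowl's tray stands out of its runners, m: 0 fully home, 0.11 drawn out to the stop. It slides with about 2 N of friction plus light drag, stays where it is left, and has a hard stop at each end. 
- jar_lip (a point): Wooden lip across the front of the jar's tray, 10 mm thick (x), 120 wide (y), 42 high; its top is 28 mm above the tray floor. Origin: centre of its underside, 16 mm above the table, 14 mm below the tray floor. +x points back over the tray; the tray draws out along -x, towards the robot. This tray starts home and must stay so.
- jar_tray (a joint): How far the jar's tray stands out of its runners, m: 0 fully home, 0.11 drawn out to the stop. It slides with about 2 N of friction plus light drag, stays where it is left, and has a hard stop at each end. 
- owl_floor (a point): Centre of the owl tray's floor (top face of its board), 120 mm behind the back face of its lip. The front 80 mm of the floor is empty over the whole 120 mm width; the two runners beside the tray rise 8 mm above the floor.
- bowl_floor (a point): Centre of the bowl tray's floor.
- jar_floor (a point): Centre of the jar tray's floor.
- owl: Loose terracotta owl figure on a rectangular block plinth 70 x 90 x 30 mm; 140 mm high in all, 0.4 kg, standing on its tray. Origin: centre of the plinth's underside; z up.
- bowl: Loose open terracotta bowl, 90 mm across the rim, 50 mm high, standing on its tray. Origin: centre of its underside; z up.
- jar: Loose lidded terracotta jar, 64 mm across, 85 mm high, standing at the back of the third tray. Origin: centre of its underside; z up.
- cup: Loose small terracotta cup, 44 mm across, 45 mm high, standing in front of the jar on the third tray. Origin: centre of its underside; z up.
- slip_bottle: White plastic bottle, 60 mm across, 150 mm high, on the table to the robot's left. It is not part of the job; origin at the centre of its underside.
- water_mug: White mug, 80 mm across, 90 mm high, on the table to the robot's right. It is not part of the job; origin at the centre of its underside.
- modelling_tool: Wooden modelling tool lying on the table to the robot's left. It is not part of the job; origin at the centre of its underside.
- glaze_brush: Brush lying on the table to the robot's right. It is not part of the job; origin at the centre of its underside.
- glaze_pot: Squat clear pot, 68 mm across, 70 mm high, on the table to the robot's left. It is not part of the job; origin at the centre of its underside.
Mind the look-alikes: they are no part of the job. Leave any purple or yellow look-alike of the jar alone.

How it is judged:
By the outcome, as a careful person would: the job done as asked, in the order asked, and still so for the second after the job is handed in, with the robot touching nothing.
It also fails if it takes over 56 s, if anything falls off the work surface, if the arm or the gripper's body presses on something with over 40 N, if the wrist force passes 120 N, or if a joint passes its speed limit or range.

## Working session

There is one attempt and no reset: what is moved stays moved. The work goes in short steps, Python scripts to look and compute and a tool call to move; the robot and the scene stay as the last step left them, time stands still between calls to the robot, and variables do not carry over. Pictures are saved under pics/ and viewed, about 8 in all and at most 12, crops included, and the job is handed in when it is done.

Besides the shell and the picture viewer there is one more tool, called as name(argument=value, ...), one argument or row to a line, values as JSON. drive_tool: Moves the arm, as the interface text tells. Its arguments: {"type":"object","properties":{"steps":{"type":"array","items":{"type":"array","items":{"type":"array","items":{"type":"number"}}}},"jaw":{"type":"number"},"force":{"type":"number"}},"required":["steps"]}

```bash
mkdir -p pics; cat > h.py <<'E'
import numpy as np, cv2
from workcell import ctrl
def ray(cam,px):
    c=ctrl.camera_params(cam);K,R,t=map(np.array,(c["K"],c["R"],c["t"]))
    d=R.T@np.linalg.inv(K)@np.array([px[0],px[1],1.]);return -R.T@t.ravel(),d
def onz(cam,px,z):
    o,d=ray(cam,px);return (o+d*(z-o[2])/d[2]).round(4)
def save(cam,n):
    f=ctrl.grab_frame(cam);cv2.imwrite(f"pics/{n}.png",f[:,:,::-1]);return f
E
python3 - <<'E'
from h import *
for cam in("scene","side"):
    save(cam,cam+"0")
    for q,z in(("owl_lip",.016),("bowl_lip",.016),("jar_lip",.016),("owl_floor",.03),("bowl_floor",.03),("jar_floor",.03),("owl",.03),("bowl",.03),("jar",.03),("cup",.03)):
        for r in ctrl.pinpoint(cam,q)[:2]: print(cam,q,round(r["p"],2),np.round(r["point"]),onz(cam,r["point"],z))
s=ctrl.state();print(s["time"],s["tcp_pos"],s["ee_rot"],s["finger_gap"])
E
```

```text
scene owl_lip 0.74 [255. 297.] [ 0.5974 -0.1915  0.016 ]
scene bowl_lip 0.68 [302. 248.] [ 0.5411 -0.0353  0.016 ]
scene bowl_lip 0.47 [399. 130.] [0.3453 0.4028 0.016 ]
scene jar_lip 0.76 [370. 240.] [0.6095 0.1157 0.016 ]
scene owl_floor 0.91 [282. 340.] [ 0.7215 -0.1891  0.03  ]
scene jar_floor 0.74 [139. 351.] [ 0.5868 -0.4511  0.03  ]
scene jar_floor 0.6 [398. 281.] [0.7398 0.1001 0.03  ]
scene owl 0.7 [288. 348.] [ 0.7436 -0.1876  0.03  ]
scene bowl 0.64 [330. 297.] [ 0.6916 -0.052   0.03  ]
scene jar 0.88 [462. 264.] [0.7828 0.2542 0.03  ]
scene jar 0.76 [416. 303.] [0.8038 0.1019 0.03  ]
scene cup 0.57 [401. 276.] [0.7342 0.1145 0.03  ]
side owl_lip 0.69 [348. 288.] [ 0.5864 -0.1824  0.016 ]
side owl_lip 0.21 [316. 208.] [0.6158 0.1125 0.016 ]
side bowl_lip 0.59 [309. 250.] [ 0.54   -0.0274  0.016 ]
side jar_lip 0.58 [315. 210.] [0.6117 0.1062 0.016 ]
side owl_floor 0.61 [396. 273.] [ 0.7182 -0.1959  0.03  ]
side bowl_floor 0.57 [353. 236.] [ 0.6665 -0.0413  0.03  ]
side bowl_floor 0.25 [392. 270.] [ 0.7118 -0.1836  0.03  ]
side jar_floor 0.76 [353. 194.] [0.7366 0.1108 0.03  ]
side owl 0.59 [402. 267.] [ 0.7409 -0.185   0.03  ]
side owl 0.42 [392. 388.] [ 0.5629 -0.4636  0.03  ]
side bowl 0.91 [362. 235.] [ 0.6917 -0.0445  0.03  ]
side jar 0.58 [374. 190.] [0.8032 0.1042 0.03  ]
side jar 0.54 [342. 165.] [0.7579 0.2459 0.03  ]
side cup 0.72 [352. 192.] [0.7377 0.122  0.03  ]
1.1 [ 5.75051762e-01 -1.19014552e-05  2.31345633e-01] [ 9.99999998e-01 -1.80600731e-05  6.58631034e-05  1.42488481e-05] 0.08524306567058275
```

```bash
python3 - <<'E'
import cv2
a=cv2.imread("pics/scene0.png");b=cv2.imread("pics/side0.png")
cv2.imwrite("pics/sc_crop.png",cv2.resize(a[150:420,200:520],None,fx=2.2,fy=2.2,interpolation=cv2.INTER_CUBIC))
E
```

```text
(no output)
```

View pics/scene0.png

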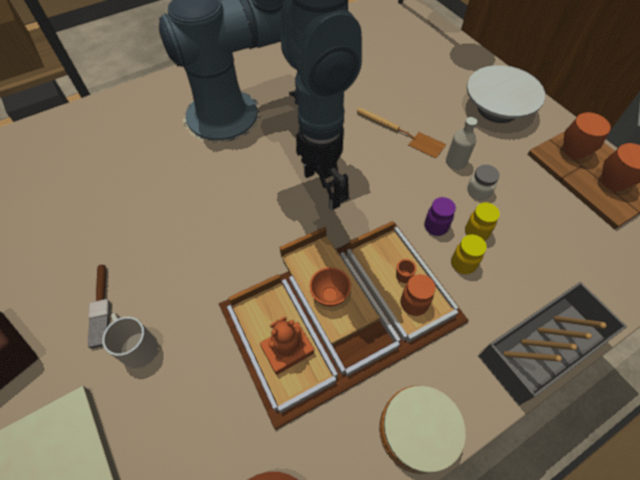

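View pics/side0.png

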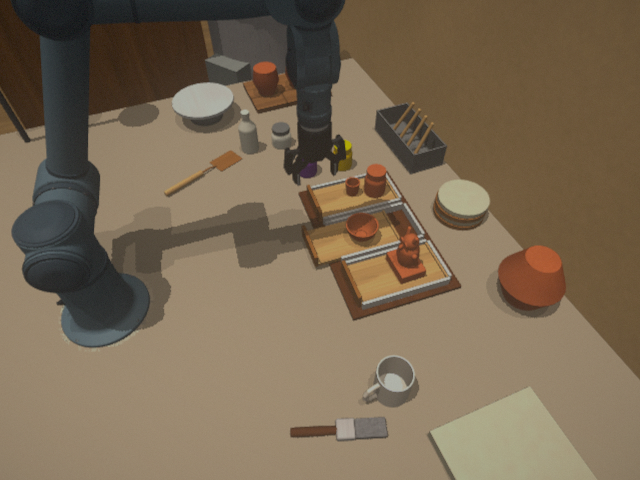

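View pics/sc_crop.png

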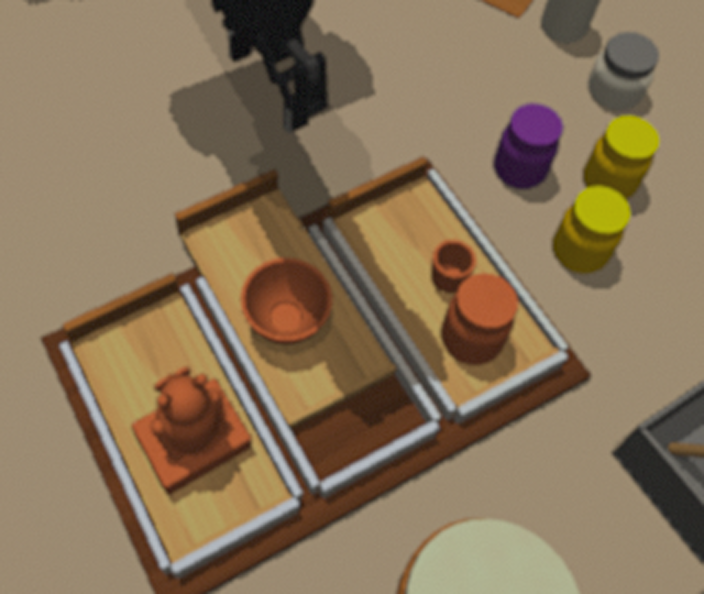

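The trays as seen in the scene view, from the robot's left to right:
- **Jar:** right of the picture, lip about (370,240), shut.
- **Bowl:** middle, lip about (302,248), standing out.
- **Owl:** left of the picture, lip about (255,297), shut.

Possible mix-ups:
- **Lips:** the three lips (370,240), (302,248) and (255,297). I choose by the pottery on each tray, and the crop confirms owl left and bowl middle.
- **Jar:** the purple (440,215) and yellow (483,220), (470,253) look-alikes, which I leave alone.
- **Bowl:** the white bowl at (505,93) and the large red bowl at the edge (275,478).

Next I get the stand's yaw from its edges.

```bash
python3 - <<'E'
from h import *
c=lambda u,v:(200+u/2.2,150+v/2.2)
for n,p,z in(("owl lip top L",(65,326),.058),("owl lip top R",(174,276),.058),("bowl lip top L",(178,215),.058),("bowl top R",(276,172),.058),("jar lip top R",(429,159),.058),
 ("owl runner front",(64,345),.038),("owl runner back",(166,566),.038),("right runner front",(432,172),.038),("right runner back",(566,349),.038)):
    print(n,onz("scene",c(*p),z))
print(ctrl.camera_params("wrist")["hand_eye"])
E
```

```text
owl lip top L [ 0.5919 -0.2424  0.058 ]
owl lip top R [ 0.5997 -0.1259  0.058 ]
bowl lip top L [ 0.5391 -0.088   0.058 ]
bowl top R [0.5471 0.0273 0.058 ]
jar lip top R [0.6198 0.1768 0.058 ]
owl runner front [ 0.5997 -0.2512  0.038 ]
owl runner back [ 0.8354 -0.2648  0.038 ]
right runner front [0.6258 0.1798 0.038 ]
right runner back [0.863  0.1662 0.038 ]
[[ 9.99999955e-01 -2.72821087e-04  1.26854170e-04 -1.91740779e-04]
 [ 2.29836946e-04  9.64772694e-01  2.63084769e-01 -6.65092253e-02]
 [-1.94160512e-04 -2.63084728e-01  9.64772713e-01 -1.43099663e-01]
 [ 0.00000000e+00  0.00000000e+00  0.00000000e+00  1.00000000e+00]]
```

drive_tool(
  steps=[
    [[-0.035,0.01,0,0],[-0.035,0.01,0,0],[-0.03,0.015,0,0],[0,0,0,0]],
  ],
  jaw=1,
)

```text
time: 1.43
tcp_pos: [0.4723, -0.0352, 0.2274]
ee_rot: [1.0, 0.001, -0.002, -0.0]
ft_force: [-0.1, 0.5, 0.4]
finger_gap: 0.0391
```

drive_tool(
  steps=[
    [[0,-0.003,0.039,0.06],[0,0,0.039,0],[0,0,0.039,0],[0,0,0.039,0],[0,0,0.03,0],[0,0,0.0,0],[0,0,0,0]],
  ],
)

```text
time: 2.02
tcp_pos: [0.4762, -0.0337, 0.0403]
ee_rot: [0.999, -0.032, 0.005, 0.001]
ft_force: [0.7, -1.2, 1.0]
finger_gap: 0.0002
```

```bash
python3 - <<'E'
from h import *
save("wrist","w1")
s=ctrl.state();print(s["time"],s["tcp_pos"],s["ee_rot"],s["ft_force"],s["finger_gap"])
E
```

```text
2.0667 [ 0.47602532 -0.03360894  0.04053964] [ 9.99481792e-01 -3.18410259e-02  4.67362255e-03  6.74128093e-04] [-0.03089965 -0.16397831 -0.77127303] 7.22779095733515e-05
```

View pics/w1.png

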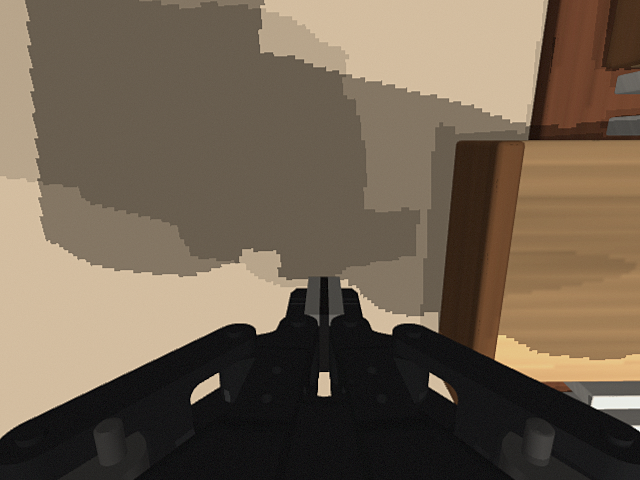

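drive_tool(
  steps=[
    [[0.015,-0.001,0.004,0],[0.015,0,0,0],[0.012,0,0,0],[0.012,0,0,0],[0.012,0,0,0],[0.012,0,0,0],[0.012,0,0,0]],
  ],
)

```text
time: 2.65
tcp_pos: [0.5703, -0.0385, 0.0512]
ee_rot: [0.999, -0.032, 0.006, 0.001]
ft_force: [-2.9, 0.7, -1.0]
finger_gap: -0.0002
```

drive_tool(
  steps=[
    [[-0.012,0,0,0],[0,0,0.01,0],[0,0,0.006,0],[0,0,0,0]],
  ],
)

```text
time: 2.98
tcp_pos: [0.5694, -0.0392, 0.0437]
ee_rot: [0.999, -0.032, 0.015, 0.003]
ft_force: [1.0, -0.1, 0.1]
finger_gap: -0.0002
```

drive_tool(
  steps=[
    [[0,0,0.008,0],[0.006,0,0.001,0],[0.006,0,0.001,0],[0.006,0,0.001,0],[0,0,0,0]],
  ],
)

```text
time: 3.4
tcp_pos: [0.5854, -0.0401, 0.0321]
ee_rot: [0.999, -0.032, 0.012, 0.003]
ft_force: [-2.9, 0.6, 3.2]
finger_gap: 0.0002
```

drive_tool(
  steps=[
    [[0.005,0,0.0,0],[0.005,0,0.0,0],[0.005,0,0,0]],
  ],
)

```text
time: 3.65
tcp_pos: [0.5849, -0.04, 0.0303]
ee_rot: [0.999, -0.032, -0.004, 0.003]
ft_force: [-16.4, 0.8, 14.8]
finger_gap: 0.0001
```

drive_tool(
  steps=[
    [[-0.02,0,0,0],[-0.04,0,0,0],[-0.02,0,-0.03,0],[0,0,-0.04,0],[0,0,-0.04,0],[0,0,0,0]],
  ],
)

```text
time: 4.15
tcp_pos: [0.4964, -0.0324, 0.1373]
ee_rot: [0.999, -0.032, -0.013, 0.001]
ft_force: [1.1, -0.6, 0.8]
finger_gap: -0.0002
```

```bash
python3 - <<'E'
from h import *
save("scene","s2")
for q in("owl_lip","bowl_lip","jar_lip"):
    r=ctrl.pinpoint("scene",q)
    for k in r[:1]:print(q,k["p"],onz("scene",k["point"],.016))
a=cv2.imread("pics/s2.png")
cv2.imwrite("pics/s2c.png",cv2.resize(a[190:350,210:410],None,fx=3.5,fy=3.5,interpolation=cv2.INTER_CUBIC))
print(ctrl.state())
E
```

```text
owl_lip 0.74 [ 0.5966 -0.1835  0.016 ]
bowl_lip 0.96 [ 0.6039 -0.0383  0.016 ]
jar_lip 0.71 [ 0.5731 -0.4548  0.016 ]
{'time': 4.35, 'qpos': array([-0.18888505,  0.30155161, -0.29825362,  1.00643563, -0.00647895,
        1.4457112 ]), 'qvel': array([ 0.00096147,  0.01572202, -0.02199081,  0.00216081, -0.0005707 ,
        0.00026897]), 'tau': array([ 1.86927844e-02, -4.12850368e+01,  2.52318460e+01,  3.41097722e-01,
       -2.24968744e-02,  2.88185411e-04]), 'tcp_pos': array([ 0.4925034 , -0.03175209,  0.13010493]), 'ee_rot': array([ 9.99330871e-01, -3.18319987e-02, -1.80097120e-02,  4.28573749e-04]), 'ft_force': array([ 0.43488899, -0.86592481, -0.09360745]), 'torque': array([ 0.00781353, -0.08675293, -0.00343996]), 'finger_gap': 3.812451837792804e-05}
```

View pics/s2c.png

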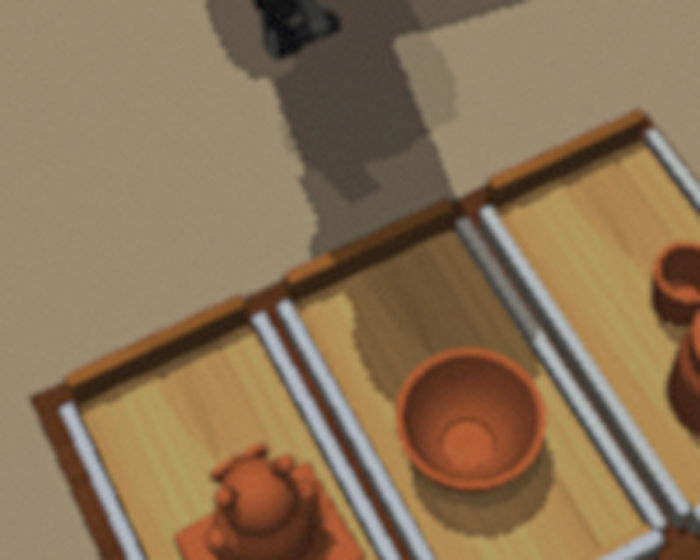

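The bowl tray is home: its lip lies flush with its neighbours, running (290,280) to (455,205) in the crop. Next I go up and over behind the owl's lip.

drive_tool(
  steps=[
    [[0,0.01,-0.035,0],[0.0,0.025,-0.035,0],[0.015,0.03,0,0],[0.03,0.03,0,0],[0.03,0.03,0,0],[0.03,0.022,0,0],[0.025,0,0,0],[0,0,0,0]],
  ],
)

```text
time: 5.02
tcp_pos: [0.6138, -0.1906, 0.1792]
ee_rot: [0.999, -0.03, -0.029, -0.003]
ft_force: [-0.4, -0.0, -0.8]
finger_gap: -0.0003
```

drive_tool(
  steps=[
    [[0,0,0,-0.12],[0,0,0,-0.12],[0,0,0,-0.12],[0,0,0,-0.12],[0,0,0,-0.12],[0,0,0,-0.12],[0,0,0,-0.12],[0,0,0,-0.12],[0,0,0,-0.12],[0,0,0,-0.12],[0,0,0,-0.12],[0,0,0,-0.12]],
  ],
)

```text
time: 6.02
tcp_pos: [0.6058, -0.1864, 0.1519]
ee_rot: [0.752, 0.657, -0.028, -0.038]
ft_force: [-0.8, -0.0, 0.0]
finger_gap: -0.0001
```

drive_tool(
  steps=[
    [[0,0,0,-0.1],[0,0,0,0]],
  ],
)

```text
time: 6.18
tcp_pos: [0.604, -0.1852, 0.1481]
ee_rot: [0.715, 0.697, -0.027, -0.043]
ft_force: [0.5, 0.3, 0.6]
finger_gap: -0.0001
```

```bash
cat >> h.py <<'E'
from scipy.spatial.transform import Rotation as Ro
def totool(target):
    s=ctrl.state();R=Ro.from_quat(s["ee_rot"]).as_matrix()
    print(s["time"],s["tcp_pos"].round(4),"F",s["ft_force"].round(1));print(R.round(3))
    print("q6",s["qpos"].round(3));print("tool delta",(R.T@(np.array(target)-s["tcp_pos"])).round(4))
E
python3 - <<'E'
from h import *
totool([.631,-.188,.12])
save("wrist","w2")
E
```

```text
6.1833 [ 0.604  -0.1852  0.1481] F [0.5 0.3 0.6]
[[ 0.027  0.995 -0.098]
 [ 0.999 -0.025  0.024]
 [ 0.021 -0.098 -0.995]]
q6 [-0.39   0.621  0.253  1.302 -0.015 -0.363]
tool delta [-0.0026  0.0297  0.0252]
```

View pics/w2.png

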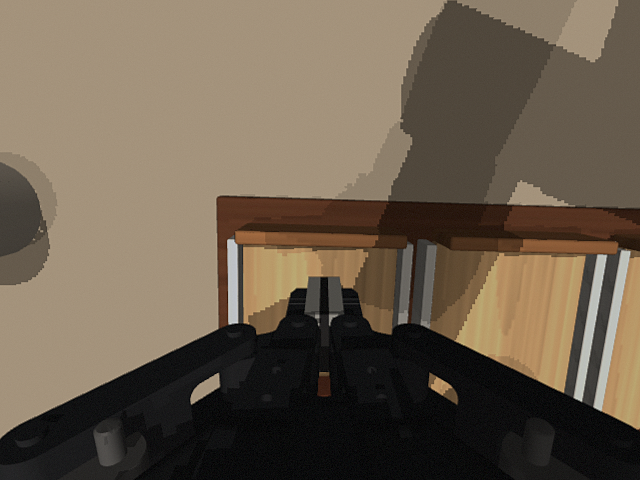

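The wrist view shows the owl lip from (236,235) to (407,240), almost square to the tool, with the fingers over the tray's mid-width. The pose sags a little each row, so I correct as I go.

drive_tool(
  steps=[
    [[-0.002,0.02,0,0.035],[0,0.02,0.005,0],[0,0.0,0.01,0]],
  ],
)

```text
time: 6.48
tcp_pos: [0.6407, -0.1877, 0.1269]
ee_rot: [0.732, 0.679, -0.029, -0.044]
ft_force: [-0.4, 0.2, -0.4]
finger_gap: 0.0002
```

```bash
python3 - <<'E'
from h import *
s=ctrl.state()
R=Ro.from_quat([.715,.697,-.027,-.043]).as_matrix();p=np.array([.604,-.1852,.1481])
c=ctrl.camera_params("wrist");H=np.array(c["hand_eye"]);K=np.array(c["K"])
for px in((240,244),(322,246),(405,248),(322,231)):
    d=R@H[:3,:3]@np.linalg.inv(K)@np.array([*px,1.]);o=R@H[:3,3]+p
    print(px,(o+d*(.058-o[2])/d[2]).round(4))
totool([.634,-.188,.08])
E
```

```text
(240, 244) [ 0.5961 -0.2408  0.058 ]
(322, 246) [ 0.5993 -0.1844  0.058 ]
(405, 248) [ 0.6025 -0.1265  0.058 ]
(322, 231) [ 0.5888 -0.1841  0.058 ]
6.4833 [ 0.6407 -0.1877  0.1269] F [-0.4  0.2 -0.4]
[[ 0.076  0.992 -0.102]
 [ 0.997 -0.074  0.025]
 [ 0.018 -0.104 -0.994]]
q6 [-0.374  0.715  0.367  1.327 -0.014 -0.298]
tool delta [-0.0016 -0.0017  0.0473]
```

drive_tool(
  steps=[
    [[-0.001,0.002,0.02,0],[0,0.002,0.02,0],[0,0.002,0.015,0]],
  ],
)

```text
time: 6.73
tcp_pos: [0.6412, -0.1877, 0.0684]
ee_rot: [0.734, 0.677, -0.029, -0.043]
ft_force: [0.6, 0.9, -0.7]
finger_gap: 0.0002
```

drive_tool(
  steps=[
    [[0,0.001,0.015,0],[0,0.001,0.008,0],[0,-0.004,0,0]],
  ],
)

```text
time: 6.98
tcp_pos: [0.6315, -0.185, 0.0379]
ee_rot: [0.736, 0.675, -0.031, -0.048]
ft_force: [0.4, -0.1, 0.4]
finger_gap: -0.0005
```

drive_tool(
  steps=[
    [[0,-0.012,0,0],[0,-0.012,0,0],[0,-0.012,0,0]],
  ],
)

```text
time: 7.23
tcp_pos: [0.5953, -0.1815, 0.0408]
ee_rot: [0.736, 0.674, -0.031, -0.047]
ft_force: [2.9, -0.4, -1.3]
finger_gap: 0.0004
```

drive_tool(
  steps=[
    [[0,-0.012,0.002,0],[0,-0.012,0.002,0],[0,-0.012,0.002,0],[0,-0.012,0.002,0]],
  ],
)

```text
time: 7.57
tcp_pos: [0.5495, -0.1786, 0.0417]
ee_rot: [0.738, 0.673, -0.027, -0.041]
ft_force: [3.2, -0.5, -1.9]
finger_gap: 0.0002
```

drive_tool(
  steps=[
    [[0,-0.012,0.002,0],[0,-0.012,0.002,0],[0,-0.01,0.002,0],[0,-0.006,0.001,0]],
  ],
)

```text
time: 7.9
tcp_pos: [0.5105, -0.1761, 0.0424]
ee_rot: [0.74, 0.672, -0.024, -0.035]
ft_force: [1.7, -1.2, -2.4]
finger_gap: 0.0001
```

drive_tool(
  steps=[
    [[0,-0.006,0.002,0],[0,-0.006,0.002,0],[0,-0.006,0.001,0]],
  ],
)

```text
time: 8.15
tcp_pos: [0.5007, -0.1757, 0.0424]
ee_rot: [0.74, 0.672, -0.017, -0.027]
ft_force: [22.6, 0.5, -18.9]
finger_gap: 0.0
```

The force rose to 23 N as motion stopped, so the tray is at its stop. Now I release and rise.

drive_tool(
  steps=[
    [[0,0.01,0,0],[0,0.006,0,0],[0,0,-0.02,0],[0,0,-0.03,0],[0,0,-0.04,0],[0,0,-0.04,0],[0,0,-0.04,0],[0,-0.03,0,0],[0,-0.04,0,0],[0,-0.03,0,0],[0,0,0,0]],
  ],
)

```text
time: 9.07
tcp_pos: [0.4233, -0.1708, 0.2267]
ee_rot: [0.74, 0.671, -0.021, -0.029]
ft_force: [-0.8, 0.3, -0.4]
finger_gap: -0.0001
```

```bash
python3 - <<'E'
from h import *
save("scene","s3")
for q,z in(("owl_lip",.016),("bowl_lip",.016),("jar_lip",.016),("owl",.03),("owl_floor",.03)):
    for k in ctrl.pinpoint("scene",q)[:2]:print(q,round(k["p"],2),onz("scene",k["point"],z))
a=cv2.imread("pics/s3.png")
cv2.imwrite("pics/s3c.png",cv2.resize(a[150:420,170:510],None,fx=2.2,fy=2.2,interpolation=cv2.INTER_CUBIC))
totool([0,0,0])
E
```

```text
owl_lip 0.94 [ 0.487  -0.1811  0.016 ]
bowl_lip 0.69 [ 0.4441 -0.4867  0.016 ]
bowl_lip 0.61 [ 0.6011 -0.1836  0.016 ]
jar_lip 0.93 [0.6149 0.1207 0.016 ]
jar_lip 0.34 [ 0.6048 -0.0383  0.016 ]
owl 0.91 [ 0.6364 -0.1843  0.03  ]
owl_floor 0.75 [ 0.614  -0.1857  0.03  ]
9.3667 [ 0.4293 -0.1722  0.2256] F [0.8 0.6 0.4]
[[ 0.096  0.993 -0.066]
 [ 0.995 -0.095  0.015]
 [ 0.009 -0.067 -0.998]]
q6 [-0.506  0.212 -0.164  1.26  -0.019 -0.41 ]
tool delta [ 0.1284 -0.4275  0.2561]
```

View pics/s3c.png

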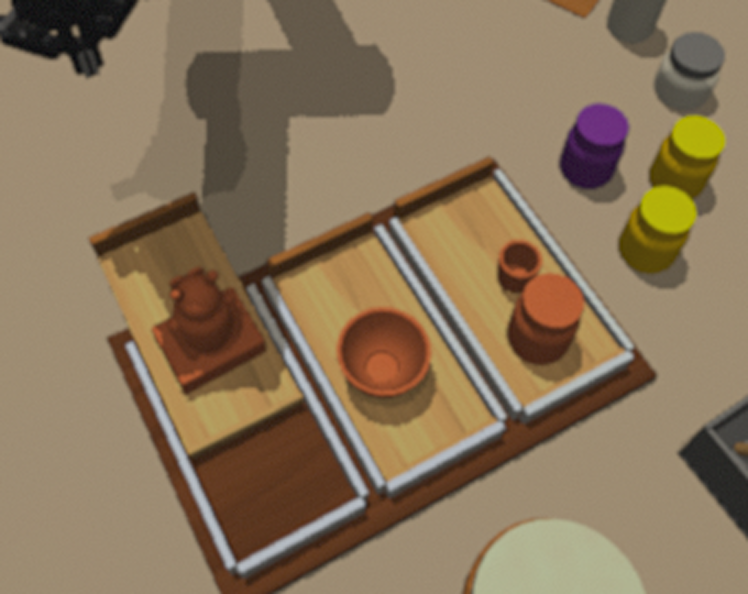

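The crop shows the owl tray out with its lip at (145,220), the owl upright and the bowl and jar trays flush. The hand is clear.

```bash
python3 -c "
from workcell import ctrl;print(ctrl.sign_off())"
```

```text
the job is handed in; nothing more can be done
None
```

The job is done and handed in after about 9.4 s of the 56 s allowed. I first pushed the bowl's tray home with the shut fingertips. I then hooked them behind the owl's lip and drew its tray out to the stop.

- **Bowl tray:** the push ended at its stop with about 16 N. In the pictures its lip lies flush with its neighbours, at x of about 0.604 m.
- **Owl tray:** the pull ended at its stop with about 23 N. The lip moved from x of about 0.596 to 0.487 m, which is about 110 mm out. The owl is upright and kept its place on the tray.
- **Jar tray and the rest:** the jar's tray is shut, and the jar, cup and bowl are standing. I saw nothing else moved in the last crop, but that crop did not include the mug or brush on the right. I kept the hand away from both.
- **Hand:** it finished clear at about 0.23 m height, with the force reading near zero.

**Checks that disagreed:** in the last picture the bowl lip's network answers landed on other spots, one of them the empty front of the owl's slot. I relied on the earlier 0.96-confidence reading and the view instead. The tool also sagged and tilted by up to about 6° during moves, and I corrected for that as I went.

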